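# Pull the stuck hood off a drill block

### The arm

A 6-joint arm with a two-finger parallel gripper is mounted at the origin on the work surface; the furniture and walls round the work are solid. World frame = base frame: x ahead of the robot, y to its left, z up, the work surface at z = 0. Lengths are in m, angles in degrees, forces in N, time in s.
With the tool pointing down it reaches from about 0.4 to 0.825 m from the base axis. Payload 7 kg.
Tool frame: the origin (TCP) lies between the finger pads; the fingertips stand ctrl.nose_length ahead of it and the grasp point (between the pads) lies 2 mm behind it (ctrl.nose_length is the distance from the TCP to the fingertips, in m); z points along the fingers, y is the line along which they close (so a half turn about z gives the same grasp; the last joint's range is limited). The gripper opens to 88 mm and grips with 3 to 60 N. Pads are 19 mm wide; open, the fingers measure 130 mm over their backs; the gripper's body (78 mm by 193 mm) begins 47 mm behind the grasp point.
Start: joints at [84.861, 20.546, 0.682, 0, -70.136, -16.507], TCP at [0.249, 0.627, 0.219] pointing down, gripper open.
Joint ranges: [-176.03, 176.03], [-82.01, 121.73], [-58.28, 71.71], [-173.87, 95.51], [-174.79, -0.11], [-173.66, 173.66]. Speed limits (degrees/s): [136.94, 136.94, 172.46, 180, 180, 180].

### API

Orientations are given as [roll, pitch, yaw] about the fixed x, y, z axes, in that order (R = Rz(yaw) Ry(pitch) Rx(roll)).
In Python, from plant import ctrl gives the robot as it stands.
- The arm moves only by the tool apply_moves, never from a script. Its argument "commands" is a list of rows, each a list of 3 entries, a list of its own where there are three numbers: the shift along the world's x, y, z in cm, then the turn about the world's z in rad, then the closure, from 0 (fully open) to 1 (shut). In form: [[[x, y, z], turn, jaw], ...]. A call has 1 to 20 rows; each row is the pose to reach, as a shift and turn from the pose commanded when the call began; what a row does not reach only later rows make up. A row lasts 1/12 s, in which the tool goes at most 41.7 mm and 7.16 degrees, less where a joint would pass 70% of its speed; a pose out of reach is approached as far as the arm can. A call with a gripper value outside its range is refused whole. The fingers move at their own pace and stop on an object; the grip force is fixed at half the most. Time passes only in rows, so rows that repeat a pose let the fingers close. It gives the time, the measured TCP pose, the force, the opening and the grip force at its end, in the units of the state.
- ctrl.get_obs(): the state, without advancing time (a new reading comes with each control period).
- ctrl.snapshot(name): name is "side" or "top" or "wrist"; returns a dict with "img" (384x512x3 uint8, red, green, blue), "fx", "fy", "cx", "cy" (pixels), "T" (4x4, takes a point from camera to world coordinates). Camera axes: x right, y up, looking along -z (the intrinsics and any distortion apply to the point x, -y, -z); pixel columns grow to the right and rows downward; lengths in m; the calibration is good to about 2 mm. A picture is of the moment at which its call begins. There is no depth.
- ctrl.close_job(): hands the job in; it is judged then, once.
Trained networks look in a picture, given as the dict that the camera call returned (one of the last four; its "shot" number tells which), for a name from the list of things; names that differ only in an ending like _2 or _b are one class to them, and where a whole thing is asked for, a point or a joint stands for the part that bears it (a point fixed in the world has none). Each returns a list of dicts, best first, with "score" (0 to 1); they miss things now and then, are a little off and sometimes report something else, mostly with a low value. They report only what shows in the picture. A call takes as long as a camera call.
- ctrl.search_frame(picture, target): "at" ([column, row] in pixels, amid what is visible of it).
- ctrl.spot_point(picture, target): "at" ([column, row] in pixels: a listed point, or the origin of a listed thing).
The state is a dict: "clock": time; "joint_pos": joint angles; "qvel": joint speeds; "tau": joint torques, N m; "tool_pos": TCP position; "orientation": TCP orientation; "force": force on the tool from outside, world axes, zero at the start; "moment": the same for the moment, N m; "opening": finger opening in m; "gripper_force": force on a finger pad.
Only numpy, scipy, OpenCV 4.12 (cv2) and the standard library are available. Lean on these libraries where they do the work, as an engineer would, in place of code of your own. Each camera call takes 0.05 s, during which the arm holds its last target. There are 200 camera calls.

### The job

The orange hood is stuck on the grey drill block that stands in the slanted rack, and the block comes along if you simply pull. First turn the steel turnbutton by its black peg all the way round, until its nose lies square over the block's black foot; then pull the hood straight off the block and set it down gently, upright, open side down, in the middle of the cork mat. Leave the block seated in the rack with the turnbutton closed, and do not disturb the tape, red cup and sanding block.

Things in the scene. Friction and masses are not known exactly. Their poses are not given: they have to be found in the camera images.
- rack: Plywood rack fixed to the bench, 160 x 160 mm; its top board slopes 30 degrees, low edge towards the robot (rack's -x). Origin: centre of its underside; x level towards the high edge, y left, z up. In this frame 'up the slope' is (0.866, 0, 0.5); 'out of the slope' (its normal, the way the hood pulls off) is (-0.5, 0, 0.866). Place and yaw vary.
- rack_seat (a point): Point on the sloping board at the centre of the shallow seat (6 mm rims) in which the drill block stands; at (0, 12, 60) mm in the rack's frame.
- turnbutton (a joint): Angle of the turnbutton about its pivot (axis: out of the slope), counter-clockwise seen from outside. 0 = open: bar up and down the slope, peg on the low side. 1.571, at its stop = closed: nose square over the block's foot (towards rack's +y), peg on the outer side (rack's -y). Starts at 0 to 0.25; friction (0.03 N m) keeps it where it is left.
- button_pivot (a point): Pivot of the turnbutton at mid-thickness of its steel bar (84 x 17 x 8 mm, nose 38 mm one way, tail 46 mm the other): 74 mm right (rack's -y) of rack_seat and 14.5 mm out of the slope.
- button_peg (a point): Point on the axis of the black upright peg on the turnbutton's tail: 14 mm in diameter, standing 36 mm out of the bar along the slope's normal, 38 mm from the pivot's axis. The point is 38.5 mm out of the slope, 16 mm below the peg's free end and 20 mm above the bar. The hood's side is 40 mm or more from the peg.
- block_foot (a point): Centre of the drill block's black foot, 100 (up the slope) x 106 x 8 mm, loose in the seat. On it a grey core 82 x 43 x 46 mm high with steel bits standing 14 mm out, hidden in the hood at first. Rubber cheeks 10 to 20 mm above the foot grip the hood with 5 to 9 N; the block weighs about 0.2 kg. The closed nose passes 2.5 mm above the foot, so the block may rise that much.
- hood_mid (a point): Centre (half-way up) of the orange hood: 90 long (x, up the slope at first) x 52 wide (y) x 70 mm high (z, out of the slope at first), open below, walls 3 mm, 0.1 kg; mouth 35 mm below the point, closed top 35 mm above. Grasp it across the 52 mm near its top. It clears the core and bits after 60 mm along its axis; the cheeks let go after 20 mm.
- mat: Cork mat fixed on the bench, 160 x 160 x 4 mm. Origin at the centre of its underside.
- tape_roll: Bystander: roll of masking tape, 103 mm across, 26 mm high, lying on the bench. Origin under its centre.
- cup_red: Bystander: red plastic cup, 76 mm across, 92 mm high. Origin under its centre.
- sanding_block: Bystander: cork sanding block, 61 x 105 x 31 mm. Origin under its centre.

How it is judged:
By the outcome, as a careful person would: the job done as asked, in the order asked, and still so for the second after the job is handed in, with the robot touching nothing.
It also fails if it takes over 54 s, if anything falls off the work surface, if the arm or the gripper's body presses on something with over 40 N, if the wrist force passes 120 N, or if a joint passes its speed limit or range.

## Working session

There is one attempt and no reset: what is moved stays moved. The work goes in short steps, Python scripts to look and compute and a tool call to move; the robot and the scene stay as the last step left them, time stands still between calls to the robot, and variables do not carry over. Pictures are saved under pics/ and viewed, at most 10 in all, crops included, and the job is handed in when it is done.

Besides the shell and the picture viewer there is one more tool, called as name(argument=value, ...) on one line, values as JSON. apply_moves: Moves the arm, as the interface text tells. Its arguments: {"type":"object","properties":{"commands":{"type":"array"}},"required":["commands"]}

```bash
mkdir -p pics; cat > h.py <<'E'
import sys; sys.path.insert(0,'.')
from plant import ctrl
import numpy as np, cv2
def proj(s,P):
    P=np.atleast_2d(P); T=np.linalg.inv(s['T']); c=P@T[:3,:3].T+T[:3,3]
    return np.c_[s['fx']*c[:,0]/-c[:,2]+s['cx'], s['fy']*-c[:,1]/-c[:,2]+s['cy']]
def ray(s,uv):
    d=np.array([(uv[0]-s['cx'])/s['fx'],-(uv[1]-s['cy'])/s['fy'],-1.]); d=s['T'][:3,:3]@d
    return s['T'][:3,3],d/np.linalg.norm(d)
def onz(s,uv,z):
    o,d=ray(s,uv); return o+d*(z-o[2])/d[2]
def tri(l):
    A=np.zeros((3,3));b=np.zeros(3)
    for s,uv in l:
        o,d=ray(s,uv);M=np.eye(3)-np.outer(d,d);A+=M;b+=M@o
    return np.linalg.solve(A,b)
def save(s,n): cv2.imwrite('pics/'+n+'.png',s['img'][:,:,::-1])
E
python3 - <<'E'
from h import *
o=ctrl.get_obs(); print(o, ctrl.nose_length)
S={n:ctrl.snapshot(n) for n in('side','top','wrist')}
print({k:v for k,v in S['top'].items() if k!='img'})
cv2.imwrite('pics/a.png',cv2.resize(np.hstack([S['side']['img'],S['top']['img']]),(800,300))[:,:,::-1])
save(S['top'],'top');save(S['side'],'side')
for t in ['rack','rack_seat','button_pivot','button_peg','block_foot','hood_mid','mat','tape_roll','cup_red','sanding_block']:
    L=[]
    for n in S:
        r=ctrl.spot_point(S[n],t)
        if r: 
            print(t,n,[(np.round(q['at'],1).tolist(),round(q['score'],2)) for q in r[:2]])
            if r[0]['score']>.4:L.append((S[n],r[0]['at']))
    if len(L)>1: print('  ',tri(L).round(4), [np.round(proj(s,tri(L))[0]-uv,1) for s,uv in L])
E
```

```text
{'clock': 0.0, 'joint_pos': array([ 8.48600889e+01,  2.05909425e+01,  6.35584908e-01, -2.02285975e-02,
       -7.01343732e+01, -1.65070290e+01]), 'qvel': array([-0.08957135, -0.01618548, -0.08510431, -0.01990246, -0.0145529 ,
       -0.06379304]), 'tau': array([ 3.70185335e-04, -5.82723391e+01,  2.93047625e+01,  6.99716985e+00,
        6.90389556e-03, -1.56794044e-04]), 'tool_pos': array([0.24883928, 0.62694458, 0.21794166]), 'orientation': array([ 1.79908564e+02, -7.26541847e-03, -2.16538232e+01]), 'force': array([-0.16175734,  0.55293856,  0.19731621]), 'moment': array([ 0.01612357, -0.02703923, -0.00583208]), 'gripper_force': 0.0, 'opening': 0.0877209146798868} 0.017
{'fx': 373.27778476273124, 'fy': 373.27778476273124, 'cx': 254.95629540284585, 'cy': 183.5894600080611, 'T': array([[ 0.0108002 ,  0.98988035, -0.1414929 ,  0.35101375],
       [-0.99959077,  0.00693936, -0.02775151,  0.00522578],
       [-0.0264888 ,  0.14173472,  0.98955021,  1.27312243],
       [ 0.        ,  0.        ,  0.        ,  1.        ]]), 'shot': 2}
rack side [([246.8, 213.0], 0.91)]
rack top [([250.4, 1
[... 818 characters left out ...]
875 0.0654 0.1032] [array([-1.9,  0.2]), array([ 1.3, -1. ])]
mat side [([330.1, 248.3], 0.77)]
mat top [([325.7, 187.4], 0.9), ([323.3, 139.4], 0.54)]
   [ 0.5237 -0.205   0.0008] [array([-1.6,  0.2]), array([ 1.1, -0.6])]
tape_roll side [([149.8, 207.0], 0.87)]
tape_roll top [([175.6, 227.7], 0.72)]
   [0.3784 0.3098 0.0031] [array([ 0.4, -0. ]), array([-0.2,  0.2])]
cup_red side [([311.8, 190.7], 0.62)]
cup_red top [([287.4, 142.8], 0.92)]
   [ 0.6738 -0.0726  0.0238] [array([-1.2,  0.2]), array([ 0.9, -0.6])]
sanding_block side [([355.6, 209.1], 0.95), ([240.2, 199.7], 0.7)]
sanding_block top [([324.1, 138.9], 0.87)]
   [ 0.6967 -0.2054 -0.0033] [array([-2.4,  0.3]), array([ 1.8, -1. ])]
```

View composite.

```bash
python3 - <<'E'
import cv2,numpy as np
t=cv2.imread('pics/top.png')[90:270,150:390];s=cv2.imread('pics/side.png')[110:290,150:390]
cv2.imwrite('pics/v1.png',np.hstack([cv2.resize(x,(400,300),interpolation=cv2.INTER_CUBIC) for x in(t,s)]))
c=cv2.imread('pics/top.png')[140:240,200:300];c2=cv2.imread('pics/side.png')[140:240,190:290]
cv2.imwrite('pics/v2.png',np.hstack([cv2.resize(x,(400,400),interpolation=cv2.INTER_CUBIC) for x in(c,c2)]))
E
```

```text
(no output)
```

View pics/v1.png

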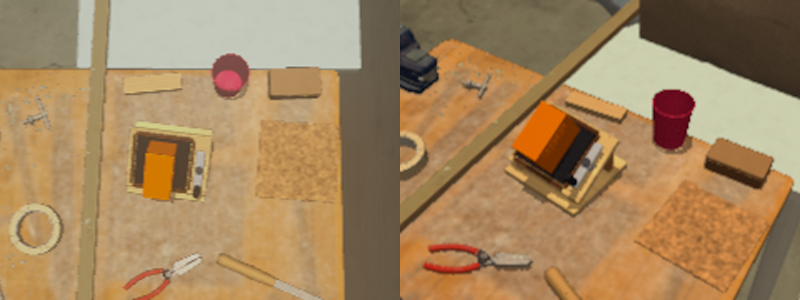

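View pics/v2.png

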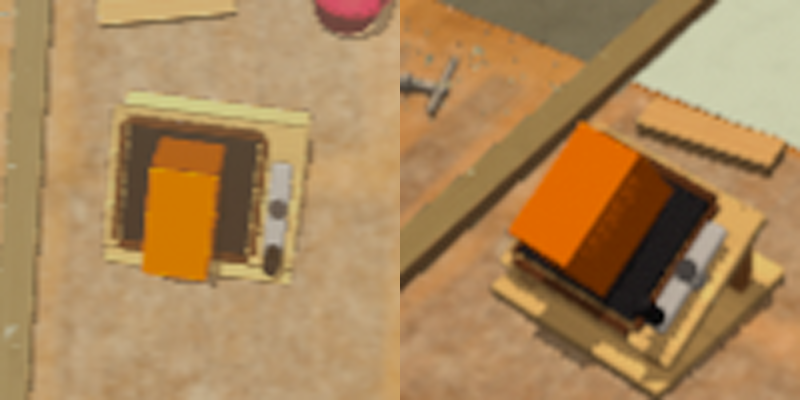

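The top view shows the rack near (250,190), yawed about -6°. The button is open with its peg at (267,207), and the mat is at (325,187). A long bar crosses at column ~207, between the arm's start and the rack, so I need its height before I move across.

```bash
cat >> h.py <<'E'
from scipy.optimize import least_squares
def rackR(yaw):
    c,s=np.cos(yaw),np.sin(yaw); return np.array([[c,-s,0],[s,c,0],[0,0,1]])
U=np.array([.8660254,0,.5]);N=np.array([-.5,0,.8660254]);Y=np.array([0,1.,0]);SEAT=np.array([0,.012,.06])
def pts(th):
    pv=SEAT-.074*Y+.0145*N
    return dict(rack=np.zeros(3),rack_seat=SEAT,button_pivot=pv,button_peg=pv+.024*N-.038*(np.cos(th)*U+np.sin(th)*Y),block_foot=SEAT+.004*N,hood_mid=SEAT+.043*N)
def fit(obs,p0=(.518,.057,-.108,.1),fixed=None):
    # obs: list (snap,name,uv,score)
    def f(p):
        P=pts(p[3]);R=rackR(p[2]);t=np.array([p[0],p[1],0])
        return np.concatenate([(proj(s,R@P[n]+t)[0]-uv)*w for s,n,uv,w in obs]+[[(p[2]-p0[2])*10,(p[3]-p0[3])*3]])
    r=least_squares(f,p0,loss='soft_l1'); return r.x,f(r.x)
def world(p,v): return rackR(p[2])@np.asarray(v)+[p[0],p[1],0]
E
python3 - <<'E'
from h import *
S={n:ctrl.snapshot(n) for n in('side','top','wrist')}
obs=[]
for t in pts(0):
    for n in('side','top'):
        r=ctrl.spot_point(S[n],t)
        if r: obs.append((S[n],t,np.array(r[0]['at']),r[0]['score']))
p,res=fit(obs); print(p, np.round(res,1))
for k,v in pts(p[3]).items(): print(k,world(p,v).round(4))
# bar
def plane(s,a,b):
    o,d1=ray(s,a);_,d2=ray(s,b);n=np.cross(d1,d2);return n/np.linalg.norm(n),o
n1,o1=plane(S['top'],(210,90),(201,270)); n2,o2=plane(S['side'],(150,257),(294,116))
d=np.cross(n1,n2);d/=np.linalg.norm(d)
for x in(.2,.4,.6,.8):
    print(np.linalg.solve(np.array([n1,n2,[1,0,0]]),[n1@o1,n2@o2,x]).round(3))
full=np.hstack([cv2.resize(S[k]['img'],(400,300)) for k in('side','wrist')]);cv2.imwrite('pics/v3.png',full[:,:,::-1])
E
```

```text
[ 0.51425435  0.05453902 -0.04743264  0.04108541] [  0.1  -3.6  -0.6   0.7   1.3   0.6   0.4  -0.3  -0.5  -1.2   1.5   0.2
 -55.8   3.3   0.7  -1.   -0.3   0.9  -1.7   0.9  -0.1  -0.5   0.3  -0.9
   0.6  -0.2]
rack [0.5143 0.0545 0.    ]
rack_seat [0.5148 0.0665 0.06  ]
button_pivot [ 0.5041 -0.007   0.0726]
button_peg [ 0.4592 -0.0065  0.0744]
block_foot [0.5128 0.0666 0.0635]
hood_mid [0.4933 0.0675 0.0972]
[ 0.2    0.231 -0.068]
[ 0.4    0.225 -0.061]
[ 0.6    0.22  -0.055]
[ 0.8    0.215 -0.048]
```

View pics/v3.png

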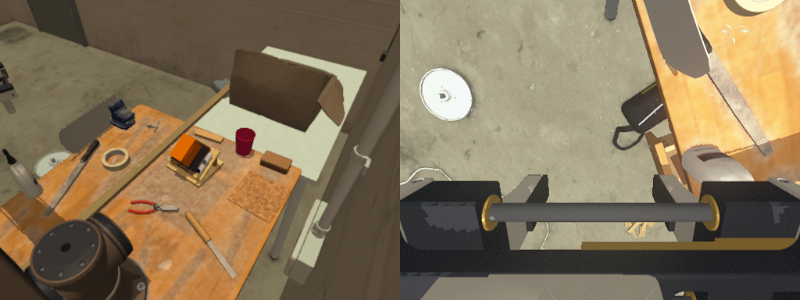

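```bash
python3 - <<'E'
from h import *
S={n:ctrl.snapshot(n) for n in('side','top')}
a=S['top']['img'].copy();b=S['side']['img'].copy()
for uv in((208,130),(205,190),(202,250)):
    cv2.circle(a,uv,2,(0,0,255),-1)
    for z,c in((-.06,(255,255,255)),(0,(0,0,0)),(.1,(0,255,0)),(.2,(0,0,255)),(.3,(255,0,255)),(.5,(0,255,255))):
        q=proj(S['side'],onz(S['top'],uv,z))[0]; print(uv,z,q.round(),onz(S['top'],uv,z).round(3)); cv2.circle(b,tuple(int(v) for v in q),2,c,-1)
cv2.imwrite('pics/v4.png',cv2.resize(np.hstack([a[60:320,100:360],b[60:320,90:350]]),(800,400),interpolation=cv2.INTER_CUBIC)[:,:,::-1])
E
```

```text
(208, 130) -0.06 [244. 166.] [ 0.741  0.218 -0.06 ]
(208, 130) 0 [243. 157.] [0.723 0.209 0.   ]
(208, 130) 0.1 [241. 139.] [0.694 0.193 0.1  ]
(208, 130) 0.2 [238. 118.] [0.665 0.177 0.2  ]
(208, 130) 0.3 [235.  94.] [0.635 0.161 0.3  ]
(208, 130) 0.5 [227.  27.] [0.577 0.129 0.5  ]
(205, 190) -0.06 [204. 204.] [ 0.517  0.223 -0.06 ]
(205, 190) 0 [203. 194.] [0.51  0.213 0.   ]
(205, 190) 0.1 [201. 174.] [0.497 0.197 0.1  ]
(205, 190) 0.2 [198. 150.] [0.485 0.18  0.2  ]
(205, 190) 0.3 [195. 123.] [0.472 0.164 0.3  ]
(205, 190) 0.5 [187.  48.] [0.447 0.131 0.5  ]
(202, 250) -0.06 [157. 249.] [ 0.303  0.227 -0.06 ]
(202, 250) 0 [156. 237.] [0.305 0.217 0.   ]
(202, 250) 0.1 [154. 215.] [0.309 0.201 0.1  ]
(202, 250) 0.2 [151. 188.] [0.313 0.184 0.2  ]
(202, 250) 0.3 [148. 157.] [0.316 0.167 0.3  ]
(202, 250) 0.5 [140.  73.] [0.323 0.134 0.5  ]
```

View pics/v4.png

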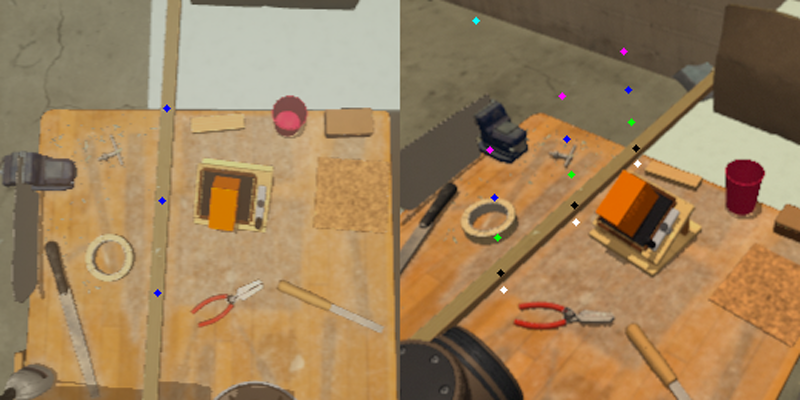

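The projected heights put the bar flat on the bench, at about z=0. The path over at z≈0.27 is safe.

apply_moves(commands=[[[0,0,4],0,0],[[19,-63,5],-1.29,0],[[19,-63,5],-1.29,0],[[19,-63,5],-1.29,0],[[19,-63,5],-1.29,0],[[19,-63,5],-1.29,0],[[19,-63,5],-1.29,0],[[19,-63,5],-1.29,0],[[19,-63,5],-1.29,0],[[19,-63,5],-1.29,0],[[19,-63,5],-1.29,0],[[19,-63,5],-1.29,0],[[19,-63,5],-1.29,0],[[19,-63,5],-1.29,0],[[19,-63,5],-1.29,0],[[19,-63,5],-1.29,0],[[19,-63,5],-1.29,0],[[19,-63,5],-1.29,0],[[19,-63,5],-1.29,0],[[19,-63,5],-1.29,0]])

```text
clock: 4.17
tool_pos: [0.4389, -0.0028, 0.2689]
orientation: [-180.0, 0.0, -95.6]
force: [0.4, 0.3, 0.8]
opening: 0.0876
gripper_force: 0.0
```

```bash
cat > look.py <<'E'
from h import *
o=ctrl.get_obs(); print(o['clock'],o['tool_pos'].round(4),o['orientation'].round(2),o['joint_pos'].round(1),o['force'].round(1),o['opening'])
S={n:ctrl.snapshot(n) for n in('wrist','top','side')}
obs=[]
for n in S:
    for t in pts(0):
        r=ctrl.spot_point(S[n],t)
        if r: obs.append((S[n],t,np.array(r[0]['at']),r[0]['score']))
p,res=fit(obs,p0=(.516,.056,-.09,.1)); print('fit',p.round(4))
for i,(s,n,uv,w) in enumerate(obs): print(s['shot'],n,uv.round(),round(w,2),res[2*i:2*i+2].round(1))
for k,v in pts(p[3]).items(): print(k,world(p,v).round(4))
s=S['wrist'];print(s['T'].round(3))
im=s['img'].copy()
for k,v in pts(p[3]).items():
    q=proj(s,world(p,v))[0]; cv2.circle(im,tuple(int(x) for x in q),3,(0,255,255),-1)
import sys
cv2.imwrite('pics/%s.png'%sys.argv[1],im[:,:,::-1])
E
python3 look.py w1
```

```text
4.1667 [ 0.4389 -0.0028  0.2689] [-1.800e+02  1.000e-02 -9.564e+01] [ 25.5  -4.4 -22.5  -0.  -71.9 -31.2] [0.4 0.3 0.8] 0.08764809403476727
fit [ 0.5133  0.0523 -0.1373  0.0685]
9 button_pivot [216. 169.] 0.9 [-1.6 -0.2]
9 button_peg [243. 168.] 0.61 [2.  0.2]
9 hood_mid [222. 225.] 0.98 [0.4 0.2]
10 rack [326. 140.] 0.36 [-26.9  17.6]
10 rack_seat [323. 138.] 0.16 [-12.2   7.7]
10 button_peg [286. 142.] 0.22 [-4. 14.]
11 rack [246. 210.] 0.78 [1.2 2.2]
11 rack_seat [243. 199.] 0.96 [ 0.3 -1.5]
11 button_pivot [262. 209.] 0.55 [-0.3 -0.8]
11 button_peg [250. 213.] 0.56 [0.6 2.3]
11 block_foot [243. 199.] 0.81 [-0.  -2.2]
11 hood_mid [237. 192.] 0.92 [0.3 0.4]
rack [0.5133 0.0523 0.    ]
rack_seat [0.515  0.0642 0.06  ]
button_pivot [ 0.4977 -0.0081  0.0726]
button_peg [ 0.4529 -0.0045  0.0744]
block_foot [0.513  0.0645 0.0635]
hood_mid [0.4937 0.0671 0.0972]
[[-0.995 -0.093 -0.029  0.431]
 [ 0.098 -0.949 -0.3   -0.086]
 [ 0.    -0.302  0.953  0.435]
 [ 0.     0.     0.     1.   ]]
```

View pics/w1.png

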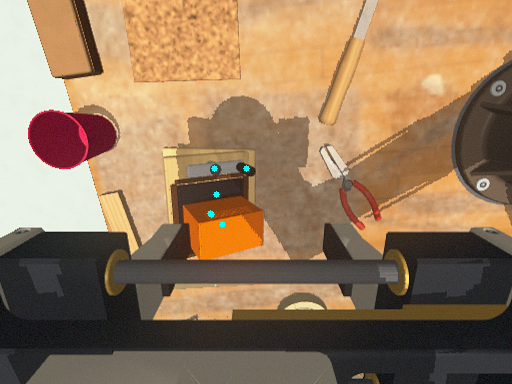

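The wrist view shows the rack yawed about -8°. The button is open (pivot at 214,168; peg at 246,168) and the hood is at (225,225). The fit agrees with it. I'll pre-close the fingers, approach above the peg and take one close look.

apply_moves(commands=[[[1.1,-0.4,-6],-0.04,0.63],[[1.1,-0.4,-9.5],-0.04,0.63],[[1.1,-0.4,-12.5],-0.04,0.63],[[1.1,-0.4,-12.9],-0.04,0.63],[[1.1,-0.4,-12.9],-0.04,0.63],[[1.1,-0.4,-12.9],-0.04,0.63],[[1.1,-0.4,-12.9],-0.04,0.63]])

```text
clock: 5.8
tool_pos: [0.4518, -0.0061, 0.1424]
orientation: [-179.8, 0.1, -97.8]
force: [0.2, -0.6, 0.5]
opening: 0.0462
gripper_force: 0.0
```

```bash
python3 look.py w2
```

```text
5.8 [ 0.4518 -0.0061  0.1424] [-1.7979e+02  8.0000e-02 -9.7810e+01] [ 24.4   3.  -32.8   0.1 -53.9 -32.2] [ 0.2 -0.6  0.5] 0.046228875476997014
fit [ 0.5129  0.0512 -0.1368  0.1626]
12 rack [215. 228.] 0.59 [-0.  -0.2]
13 block_foot [248. 186.] 0.4 [-0.   0.4]
14 rack [247. 214.] 0.75 [-0.  -0.2]
14 button_pivot [260. 210.] 0.73 [ 1.5 -1.7]
14 button_peg [253. 217.] 0.79 [-0.4  1.2]
14 block_foot [243. 198.] 0.63 [-0.1 -0.9]
14 hood_mid [239. 192.] 0.6 [-0.8  0.3]
rack [0.5129 0.0512 0.    ]
rack_seat [0.5146 0.0631 0.06  ]
button_pivot [ 0.4973 -0.0092  0.0726]
button_peg [ 0.4524 -0.0092  0.0746]
block_foot [0.5126 0.0634 0.0635]
hood_mid [0.4933 0.0661 0.0972]
[[-0.991 -0.128 -0.044  0.44 ]
 [ 0.135 -0.944 -0.3   -0.089]
 [-0.003 -0.303  0.953  0.309]
 [ 0.     0.     0.     1.   ]]
```

View pics/w2.png

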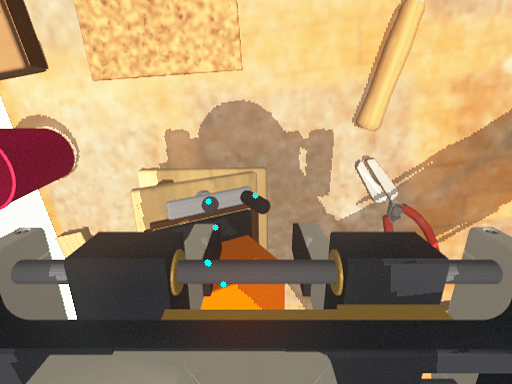

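The wrist close-up shows the pivot head at (210,203) and the peg running from its base at (250,196) to its tip at (262,206). I'll use those pixels directly.

```bash
python3 - <<'E'
from h import *
s=ctrl.snapshot('wrist');o=ctrl.get_obs();print(o['tool_pos'],o['opening'])
print('pivot',onz(s,(210,203),.0755)); print('tip',onz(s,(262,206),.0882),'base',onz(s,(250,196),.057))
print('corners rack board far edge', onz(s,(267,170),.02), onz(s,(137,170),.1))
for r in ctrl.spot_point(s,'button_peg')+ctrl.spot_point(s,'button_pivot'): print(r)
p=o['tool_pos']
print(proj(s,[p,p+[0,0,-.017]]))
for yaw in(-.1,-.137,-.17):
  for th in(0,.08,.16):
    R=rackR(yaw);pv=np.array([.4975,-.0085,.0726]);c=np.cos(th)*U+np.sin(th)*Y
    print(yaw,th,proj(s,[pv+R@v for v in(.004*N,-.038*c+.004*N,-.038*c+.04*N,.038*c+.004*N,-.046*c+.004*N)]).round(0).tolist())
E
```

```text
[ 0.45000852 -0.00664284  0.13985664] 0.03279350664594193
pivot [ 0.49284663 -0.00994101  0.0755    ]
tip [ 0.44531527 -0.00533659  0.0882    ] base [ 0.45660942 -0.00546814  0.057     ]
corners rack board far edge [ 0.43635672 -0.0204571   0.02      ] [ 0.53924201 -0.05365207  0.1       ]
{'at': [250.3, 203.8], 'score': 0.65}
{'at': [207.1, 202.3], 'score': 0.57}
[[256.5615343  232.00678158]
 [256.53236345 221.76514986]]
-0.1 0 [[207.0, 205.0], [244.0, 197.0], [263.0, 208.0], [165.0, 214.0], [251.0, 196.0]]
-0.1 0.08 [[207.0, 205.0], [244.0, 194.0], [263.0, 205.0], [166.0, 218.0], [251.0, 192.0]]
-0.1 0.16 [[207.0, 205.0], [243.0, 192.0], [262.0, 202.0], [167.0, 221.0], [250.0, 189.0]]
-0.137 0 [[207.0, 205.0], [244.0, 198.0], [263.0, 210.0], [165.0, 213.0], [251.0, 197.0]]
-0.137 0.08 [[207.0, 205.0], [244.0, 196.0], [263.0, 207.0], [166.0, 216.0], [251.0, 194.0]]
-0.137 0.16 [[207.0, 205.0], [243.0, 193.0], [262.0, 204.0], [166.0, 220.0], [250.0, 190.0]]
-0.17 0 [[207.0, 205.0], [244.0, 200.0], [263.0, 212.0], [165.0, 212.0], [251.0, 198.0]]
-0.17 0.08 [[207.0, 205.0], [244.0, 197.0], [263.0, 209.0], [165.0, 215.0], [251.0, 195.0]]
-0.17 0.16 [[207.0, 205.0], [244.0, 194.0], [263.0, 206.0], [166.0, 219.0], [251.0, 192.0]]
```

apply_moves(commands=[[[-0.1,-0.15,-2.5],0,0.63],[[-0.1,-0.15,-4.7],0,0.63],[[-0.1,-0.15,-4.7],0,0.63],[[-0.1,-0.15,-4.7],0,0.63],[[-0.1,-0.15,-4.7],0,0.63],[[-0.1,-0.15,-4.7],0,0.8],[[-0.1,-0.15,-4.7],0,0.8],[[-0.1,-0.15,-4.7],0,0.8],[[-0.1,-0.15,-4.7],0,0.8],[[-0.1,-0.15,-4.7],0,0.8]])

```text
clock: 7.83
tool_pos: [0.4491, -0.0081, 0.0932]
orientation: [-180.0, 0.0, -97.8]
force: [-0.0, 0.4, 0.2]
opening: 0.0177
gripper_force: 0.0
```

apply_moves(commands=[[[0,0,0],0,1],[[0,0,0],0,1],[[0,0,0],0,1],[[0,0,0],0,1]])

```text
clock: 8.17
tool_pos: [0.449, -0.0081, 0.0928]
orientation: [180.0, -0.0, -97.8]
force: [0.6, -0.3, 0.2]
opening: 0.0012
gripper_force: 0.0
```

```bash
python3 look.py w3
```

```text
8.1667 [ 0.449  -0.0081  0.0928] [180.    -0.   -97.85] [ 24.2   6.5 -36.7   0.  -46.7 -32.1] [ 0.6 -0.3  0.2] 0.0012480148968680267
fit [ 0.5052  0.0535  0.0313 -0.1032]
16 button_pivot [194. 228.] 0.65 [-1.6 -0.4]
16 button_peg [248. 224.] 0.97 [ 0.7 -0.2]
16 block_foot [248. 228.] 0.24 [-9.7 17. ]
17 button_peg [287. 141.] 0.56 [-10.   35.6]
17 block_foot [247. 187.] 0.4 [-0.   1.1]
17 hood_mid [243. 195.] 0.47 [ 1.8 -0. ]
18 rack [245. 216.] 0.57 [-0.  -0.8]
18 button_pivot [263. 207.] 0.68 [-0.9  0.3]
18 button_peg [249. 221.] 0.65 [ 2.2 -2.6]
18 hood_mid [311. 194.] 0.75 [-56.  -0.]
rack [0.5052 0.0535 0.    ]
rack_seat [0.5048 0.0655 0.06  ]
button_pivot [ 0.4998 -0.0087  0.0726]
button_peg [ 0.455  -0.0062  0.0744]
block_foot [0.5028 0.0654 0.0635]
hood_mid [0.4833 0.0648 0.0972]
[[-0.991 -0.13  -0.041  0.438]
 [ 0.136 -0.945 -0.299 -0.09 ]
 [ 0.    -0.301  0.953  0.259]
 [ 0.     0.     0.     1.   ]]
```

View pics/w3.png

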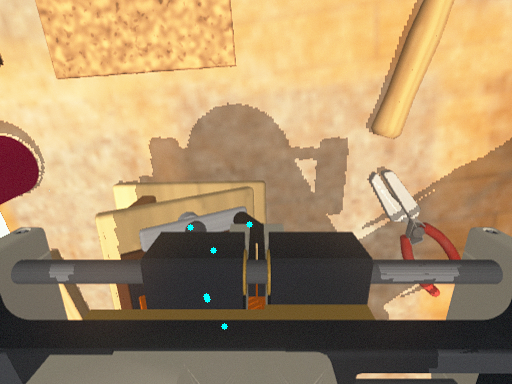

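The fingers closed on nothing. The peg base shows at (240,216), and its tip is hidden behind the gripper. I'll check a side-camera crop to see where the fingertips are relative to the peg.

```bash
python3 - <<'E'
from h import *
s=ctrl.snapshot('side');w=ctrl.snapshot('wrist');o=ctrl.get_obs();p=o['tool_pos']
print(proj(s,[p,p-[0,0,.017]]))
print(w['shot'],[(t,r['at'],r['score']) for t in('button_peg','button_pivot') for r in ctrl.spot_point(w,t)+ctrl.spot_point(s,t)])
a=cv2.resize(s['img'][160:260,205:305],(400,400),interpolation=cv2.INTER_CUBIC);b=cv2.resize(w['img'][170:270,190:290],(400,400),interpolation=cv2.INTER_CUBIC)
cv2.imwrite('pics/v5.png',np.hstack([a,b])[:,:,::-1])
E
```

```text
[[251.37648837 214.14565084]
 [251.5292468  218.4619321 ]]
20 [('button_peg', [250.5, 216.7], 0.74), ('button_pivot', [194.4, 226.8], 0.59), ('button_pivot', [314.8, 193.1], 0.74), ('button_pivot', [262.9, 208.7], 0.67)]
```

View pics/v5.png

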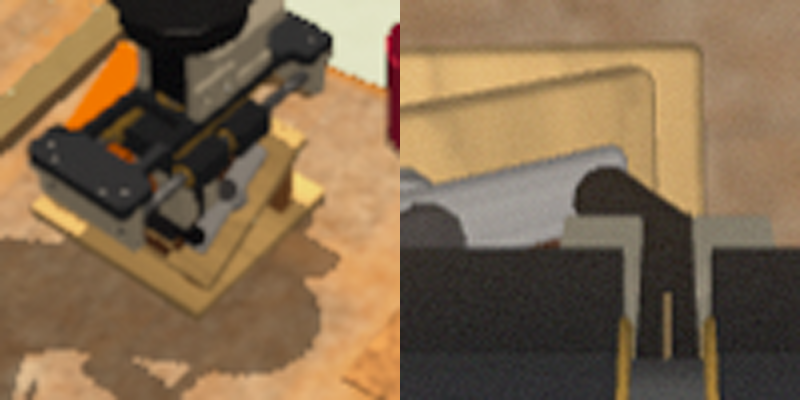

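```bash
python3 - <<'E'
from h import *
s=ctrl.snapshot('wrist');sd=ctrl.snapshot('side');o=ctrl.get_obs();p=o['tool_pos']
R=rackR(-.137);pv=np.array([.4965,-.009,.0726])
for th in(-.2,0,.1,.2,.4):
    c=np.cos(th)*U+np.sin(th)*Y
    Q=[pv+R@v for v in(.006*N,-.038*c+.004*N,-.038*c+.04*N,-.046*c+.004*N)]
    print(th,proj(s,Q).round(0).tolist(),proj(sd,Q).round(0).tolist(),Q[2].round(4))
T=s['T'][:3,:3]; print('cam',s['T'][:3,3],s['fx'])
ty=np.array([np.cos(np.radians(-97.8-90)),np.sin(np.radians(-97.8-90)),0]);tx=np.array([-ty[1],ty[0],0])
tip=p-[0,0,.017]
print('pad corners tip', proj(s,[tip+tx*.0095,tip-tx*.0095,p+tx*.0095,p-tx*.0095]).round(0).tolist(),tx)
for u in((605,195),(640,215),(690,215),(625,175)): q=((u[0]-400)/4+190,u[1]/4+170);print(q,onz(s,q,.076).round(4),onz(s,q,.062).round(4),onz(s,q,.088).round(4))
E
```

```text
-0.2 [[198.0, 230.0], [241.0, 227.0], [264.0, 246.0], [249.0, 227.0]] [[261.0, 208.0], [251.0, 218.0], [246.0, 214.0], [249.0, 220.0]] [0.4458 0.0056 0.0886]
0 [[198.0, 230.0], [242.0, 219.0], [265.0, 236.0], [250.0, 217.0]] [[261.0, 208.0], [253.0, 219.0], [248.0, 216.0], [251.0, 222.0]] [ 0.4441 -0.0018  0.0882]
0.1 [[198.0, 230.0], [241.0, 214.0], [264.0, 231.0], [250.0, 212.0]] [[261.0, 208.0], [254.0, 220.0], [249.0, 216.0], [253.0, 223.0]] [ 0.4437 -0.0056  0.0883]
0.2 [[198.0, 230.0], [241.0, 210.0], [264.0, 227.0], [249.0, 207.0]] [[261.0, 208.0], [255.0, 221.0], [251.0, 217.0], [254.0, 223.0]] [ 0.4437 -0.0093  0.0886]
0.4 [[198.0, 230.0], [238.0, 202.0], [261.0, 218.0], [246.0, 197.0]] [[261.0, 208.0], [258.0, 221.0], [253.0, 217.0], [257.0, 224.0]] [ 0.4446 -0.0168  0.0897]
cam [ 0.4379308  -0.09048057  0.25930725] 266.38103960145787
pad corners tip [[257.0, 210.0], [257.0, 233.0], [257.0, 219.0], [257.0, 244.0]] [-0.13571557 -0.99074784  0.        ]
(241.25, 218.75) [ 0.46   -0.0122  0.076 ] [ 0.4617 -0.0062  0.062 ] [ 0.4585 -0.0173  0.088 ]
(250.0, 223.75) [ 0.4541 -0.0072  0.076 ] [ 0.4553 -0.0009  0.062 ] [ 0.453  -0.0127  0.088 ]
(262.5, 223.75) [ 0.4448 -0.006   0.076 ] [0.4453 0.0005 0.062 ] [ 0.4443 -0.0115  0.088 ]
(246.25, 213.75) [ 0.4557 -0.0157  0.076 ] [ 0.4571 -0.0099  0.062 ] [ 0.4545 -0.0206  0.088 ]
```

The image geometry suggests the fingertips ended just above the peg tip. I'll reopen, go lower in small steps and close again while watching the force.

apply_moves(commands=[[[0,0,0],0,0.62],[[0,0,0],0,0.62],[[0,0,0],0,0.62],[[0,0,0],0,0.62],[[0,0,0],0,0.62],[[-0.1,0.15,-0.6],0,0.62],[[-0.1,0.15,-0.6],0,0.62],[[-0.1,0.15,-0.6],0,1],[[-0.1,0.15,-0.6],0,1],[[-0.1,0.15,-0.6],0,1],[[-0.1,0.15,-0.6],0,1],[[-0.1,0.15,-0.6],0,1]])

```text
clock: 10.62
tool_pos: [0.4481, -0.0066, 0.0869]
orientation: [-180.0, 0.0, -97.8]
force: [0.4, 0.5, -0.4]
opening: 0.0053
gripper_force: 0.0
```

apply_moves(commands=[[[0,0,0],0,0.62],[[0,0,0],0,0.62],[[0,0,0],0,0.62],[[0,0,0],0,0.62],[[0,0,-0.4],0,0.62],[[0,0,-0.7],0,0.62],[[0,0,-0.7],0,0.62],[[0,0,-0.7],0,1],[[0,0,-0.7],0,1],[[0,0,-0.7],0,1],[[0,0,-0.7],0,1],[[0,0,-0.7],0,1]])

```text
clock: 11.62
tool_pos: [0.4488, -0.0065, 0.0802]
orientation: [-179.9, 0.0, -97.8]
force: [1.3, -0.9, 3.2]
opening: 0.0054
gripper_force: 14.0
```

apply_moves(commands=[[[0,0,0],0,0.6],[[0,0,0],0,0.6],[[0,0,0],0,0.6],[[0,0,0],0,0.6],[[0,0,-0.3],0,0.6],[[0,0,-0.6],0,0.6],[[0,0,-0.6],0,0.6]])

```text
clock: 12.2
tool_pos: [0.4475, -0.0068, 0.0731]
orientation: [179.9, -0.0, -97.9]
force: [-0.1, 1.0, -0.3]
opening: 0.0349
gripper_force: 0.0
```

```bash
python3 - <<'E'
from h import *
o=ctrl.get_obs();print(o['clock'],o['tool_pos'],o['force'],o['opening'],o['gripper_force'])
s=ctrl.snapshot('side');w=ctrl.snapshot('wrist');p=o['tool_pos']
print(proj(w,[p,p-[0,0,.017]]),proj(s,[p,p-[0,0,.017]]))
a=cv2.resize(s['img'][170:250,215:295],(400,400),interpolation=cv2.INTER_CUBIC);b=cv2.resize(w['img'][180:280,200:300],(400,400),interpolation=cv2.INTER_CUBIC)
cv2.imwrite('pics/v6.png',np.hstack([a,b])[:,:,::-1])
E
```

```text
12.2 [ 0.44745174 -0.00676788  0.07309457] [-0.13102251  0.98078218 -0.34260333] 0.03490444277291305 0.0
[[256.75574099 231.82695434]
 [256.68985977 221.623016  ]] [[250.79481137 219.32410962]
 [250.95252859 223.51863658]]
```

View pics/v6.png

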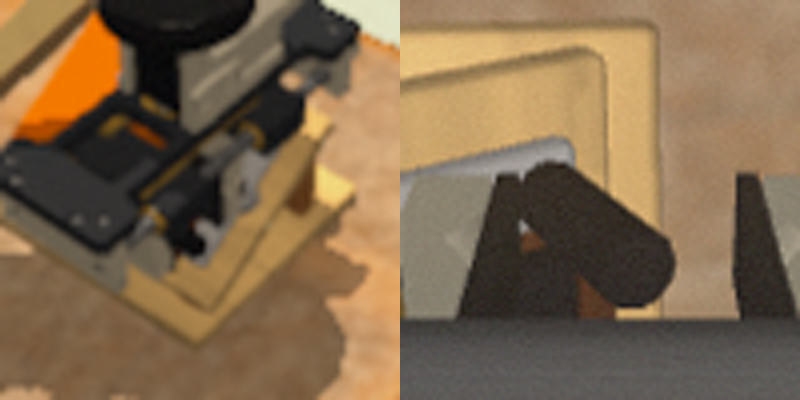

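The wrist crop now shows the peg (base at 550,190, tip at 640,270) between the two pads, but the fingertips are about 20 mm higher than nominal. I'll lower a little more and close.

apply_moves(commands=[[[0,0.2,-0.5],0,0.62],[[0,0.2,-0.5],0,0.62],[[0,0.2,-0.5],0,0.75],[[0,0.2,-0.5],0,1],[[0,0.2,-0.5],0,1],[[0,0.2,-0.5],0,1],[[0,0.2,-0.5],0,1]])

```text
clock: 12.88
tool_pos: [0.4496, -0.0043, 0.0693]
orientation: [-179.8, 0.1, -97.8]
force: [5.4, -1.7, -4.5]
opening: 0.0157
gripper_force: 26.8
```

apply_moves(commands=[[[0,-0.4,0],0,1],[[0,-0.94,0.08],0,1],[[0.1,-1.5,0.2],0,1],[[0.3,-2.0,0.33],0,1],[[0.55,-2.5,0.5],0,1],[[0.85,-2.93,0.72],0,1],[[1.2,-3.3,0.95],0,1],[[1.6,-3.6,1.2],0,1],[[1.9,-3.77,1.4],0,1],[[2.2,-3.9,1.6],0,1],[[2.2,-3.9,1.6],0,1]])

```text
clock: 13.8
tool_pos: [0.4682, -0.044, 0.0846]
orientation: [179.8, -0.0, -97.9]
force: [-4.8, 4.6, 4.7]
opening: 0.0144
gripper_force: 29.7
```

```bash
python3 - <<'E'
from h import *
o=ctrl.get_obs();p=o['tool_pos'];print(p)
w=ctrl.snapshot('wrist')
R=rackR(-.137);pv=np.array([.4965,-.009,.0726])
for th in(0,.8,1.2,1.4,1.57):
    c=np.cos(th)*U+np.sin(th)*Y
    print(th,proj(w,[pv+R@v for v in(.004*N,-.038*c+.004*N,-.038*c+.04*N,-.046*c+.004*N,.038*c+.004*N)]).round(0).tolist())
for t in('button_peg','button_pivot'): print(t,ctrl.spot_point(w,t))
cv2.imwrite('pics/v7.png',cv2.resize(w['img'][120:290,130:370],(800,567))[:,:,::-1])
E
```

```text
[ 0.46819981 -0.04401389  0.08459882]
0 [[229.0, 273.0], [270.0, 259.0], [298.0, 283.0], [278.0, 256.0], [179.0, 289.0]]
0.8 [[229.0, 273.0], [259.0, 233.0], [286.0, 254.0], [265.0, 224.0], [197.0, 315.0]]
1.2 [[229.0, 273.0], [244.0, 227.0], [270.0, 248.0], [247.0, 217.0], [214.0, 317.0]]
1.4 [[229.0, 273.0], [235.0, 226.0], [260.0, 248.0], [237.0, 216.0], [223.0, 316.0]]
1.57 [[229.0, 273.0], [227.0, 227.0], [251.0, 250.0], [227.0, 217.0], [230.0, 313.0]]
button_peg [{'at': [247.9, 237.8], 'score': 0.87}]
button_pivot [{'at': [35.6, 198.8], 'score': 0.71}]
```

The network's peg position (248,238) matches θ≈1.4. I'll press on to the stop.

apply_moves(commands=[[[0.3,-0.08,0.17],0,1],[[0.6,-0.1,0.33],0,1],[[0.8,-0.1,0.45],0,1],[[1.0,-0.1,0.55],0,1],[[1.0,-0.1,0.55],0,1],[[1.0,-0.1,0.55],0,1]])

```text
clock: 14.45
tool_pos: [0.4761, -0.0457, 0.0895]
orientation: [179.6, -0.1, -97.9]
force: [-9.2, 0.8, 5.6]
opening: 0.0144
gripper_force: 29.6
```

apply_moves(commands=[[[0.3,0,0.17],0,1],[[0.5,0,0.3],0,1],[[0.5,0,0.3],0,1],[[0.5,0,0.3],0,1]])

```text
clock: 14.78
tool_pos: [0.4777, -0.0458, 0.0907]
orientation: [179.3, -0.2, -98.0]
force: [-13.9, 3.7, -0.6]
opening: 0.0143
gripper_force: 29.0
```

```bash
python3 - <<'E'
from h import *
o=ctrl.get_obs();p=o['tool_pos'];print(p)
w=ctrl.snapshot('wrist')
R=rackR(-.137);pv=np.array([.4965,-.009,.0726])
for th in(1.3,1.4,1.5,1.57):
    c=np.cos(th)*U+np.sin(th)*Y
    print(th,proj(w,[pv+R@v for v in(.004*N,-.038*c+.004*N,-.038*c+.024*N,-.038*c+.04*N,-.046*c+.004*N)]).round(0).tolist())
print(ctrl.spot_point(w,'button_peg'))
cv2.imwrite('pics/v7.png',cv2.resize(w['img'][150:290,150:350],(800,560),interpolation=cv2.INTER_CUBIC)[:,:,::-1])
E
```

```text
[ 0.47774416 -0.04579106  0.0906798 ]
1.3 [[242.0, 269.0], [253.0, 223.0], [267.0, 233.0], [280.0, 243.0], [255.0, 213.0]]
1.4 [[242.0, 269.0], [248.0, 223.0], [262.0, 234.0], [276.0, 243.0], [250.0, 213.0]]
1.5 [[242.0, 269.0], [244.0, 224.0], [258.0, 234.0], [271.0, 244.0], [244.0, 214.0]]
1.57 [[242.0, 269.0], [241.0, 224.0], [254.0, 235.0], [267.0, 245.0], [241.0, 214.0]]
[{'at': [249.1, 238.1], 'score': 0.64}]
```

View pics/v7.png

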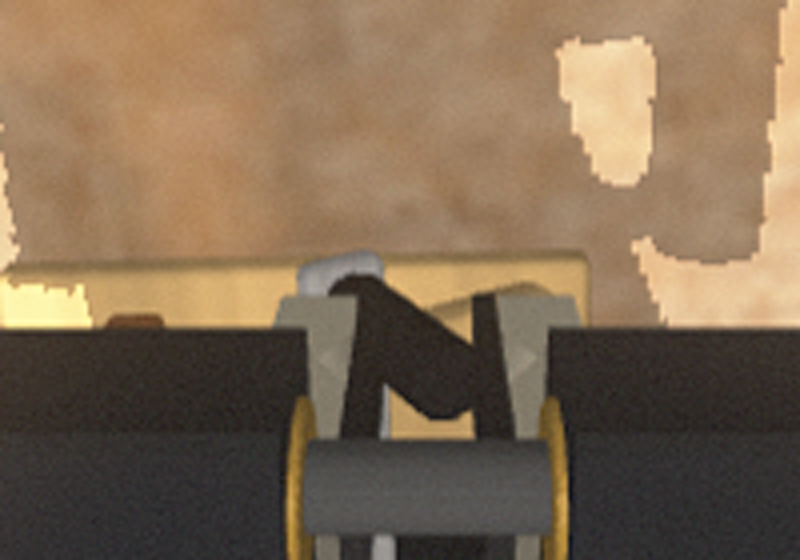

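The bar's tail is at (235,216), parallel to the gripper, and the peg no longer moves as the force rises. The button is closed against its stop. I'll release, lift, turn 90° and move above the hood.

apply_moves(commands=[[[-0.4,0,-0.2],0,1],[[-0.4,0,-0.2],0,0.55],[[-0.4,0,-0.2],0,0.55],[[-0.4,0,-0.2],0,0.55],[[-0.4,0,-0.2],0,0.55],[[-0.4,0,2],0,0.55],[[-0.4,0,5],0,0.3],[[-0.4,0,9],0,0],[[1.0,3,12],0.2,0],[[1.0,7,12],0.5,0],[[1.0,11.0,12],1.571,0],[[1.0,11.0,12],1.571,0],[[1.0,11.0,12],1.571,0],[[1.0,11.0,12],1.571,0],[[1.0,11.0,12],1.571,0],[[1.0,11.0,12],1.571,0],[[1.0,11.0,12],1.571,0],[[1.0,11.0,12],1.571,0],[[1.0,11.0,12],1.571,0],[[1.0,11.0,12],1.571,0]])

```text
clock: 16.55
tool_pos: [0.4952, 0.0653, 0.2135]
orientation: [-180.0, -0.0, -11.6]
force: [-1.0, -0.3, -0.4]
opening: 0.088
gripper_force: 0.0
```

```bash
python3 - <<'E'
from h import *
o=ctrl.get_obs();print(o['clock'],o['tool_pos'].round(4),o['orientation'].round(1),o['joint_pos'].round(0),o['opening'])
w=ctrl.snapshot('wrist');s=ctrl.snapshot('side');t=ctrl.snapshot('top')
hm=np.array([.4925,.0662,.0972]);pg=world((0,0,-.137),0*U)+np.array([.4965,-.009,.0726])+rackR(-.137)@(.024*N-.038*Y)
for n,P in(('hood_mid',hm),('button_peg',pg),('button_pivot',np.array([.4965,-.009,.0726])),('mat',np.array([.5237,-.205,0]))):
    for c in(w,s,t): print(n,c['shot'],proj(c,P)[0].round(),[(np.round(r['at']),round(r['score'],2)) for r in ctrl.spot_point(c,n)[:1]])
cv2.imwrite('pics/v8.png',w['img'][:,:,::-1])
E
```

```text
16.55 [0.4952 0.0653 0.2135] [-180.    -0.   -11.6] [ 30.   4. -21.   0. -64.  48.] 0.08797092061826302
hood_mid 27 [255. 186.] []
hood_mid 28 [237. 192.] [(array([239., 188.]), 0.85)]
hood_mid 29 [246. 192.] []
button_peg 27 [356. 177.] [(array([353., 177.]), 0.8)]
button_peg 28 [270. 212.] [(array([271., 211.]), 0.47)]
button_peg 29 [281. 196.] [(array([281., 196.]), 0.55)]
button_pivot 27 [317. 165.] [(array([317., 162.]), 0.9)]
button_pivot 28 [261. 208.] [(array([259., 208.]), 0.45)]
button_pivot 29 [270. 192.] [(array([268., 190.]), 0.63)]
mat 27 [446. 106.] [(array([452., 106.]), 0.65)]
mat 28 [328. 249.] [(array([330., 248.]), 0.97)]
mat 29 [327. 187.] [(array([329., 190.]), 0.79)]
```

The model and the networks agree, and the closed peg matches in all three views. I'll descend on the hood and grip.

apply_moves(commands=[[[-0.4,0.1,-4],0,0],[[-0.4,0.1,-8],0,0],[[-0.4,0.1,-10.5],0,0],[[-0.4,0.1,-11.8],0,0],[[-0.4,0.1,-11.8],0,0],[[-0.4,0.1,-11.8],0,0],[[-0.4,0.1,-11.8],0,0.3],[[-0.4,0.1,-11.8],0,0.5],[[-0.4,0.1,-11.8],0,0.6],[[-0.4,0.1,-11.8],0,0.6],[[-0.4,0.1,-11.8],0,0.6]])

```text
clock: 18.22
tool_pos: [0.4913, 0.0665, 0.096]
orientation: [-180.0, -0.1, -11.9]
force: [-0.7, -0.0, -0.8]
opening: 0.0599
gripper_force: 0.0
```

apply_moves(commands=[[[0,0,0],0.07,0.33],[[0,0,0],0.07,0.5],[[0,0,0],0.07,0.7],[[0,0,0],0.07,0.7],[[0,0,0],0.07,0.7],[[0,0,0],0.07,0.7]])

```text
clock: 18.72
tool_pos: [0.4911, 0.0666, 0.0956]
orientation: [-180.0, -0.0, -7.9]
force: [-2.0, 2.3, 3.3]
opening: 0.0515
gripper_force: 29.9
```

apply_moves(commands=[[[-0.15,0.02,0.26],0,0.7],[[-0.3,0.04,0.52],0,0.7],[[-0.5,0.07,0.87],0,0.7],[[-0.75,0.1,1.3],0,0.7],[[-1.0,0.14,1.73],0,0.7],[[-1.25,0.17,2.17],0,0.7],[[-1.5,0.2,2.6],0,0.7],[[-2.0,0.27,3.46],0,0.7],[[-2.5,0.34,4.33],0,0.7],[[-3.0,0.41,5.2],0,0.7],[[-3.5,0.48,6.06],0,0.7],[[-4.2,0.58,7.3],0,0.7],[[-4.2,0.58,7.3],0,0.7],[[-4.2,0.58,7.3],0,0.7]])

```text
clock: 19.88
tool_pos: [0.4493, 0.0728, 0.1696]
orientation: [-179.9, -0.1, -7.9]
force: [-0.5, 0.0, -0.8]
opening: 0.0523
gripper_force: 29.9
```

```bash
python3 - <<'E'
from h import *
o=ctrl.get_obs();print(o['force'].round(1),o['moment'].round(2))
w=ctrl.snapshot('wrist');s=ctrl.snapshot('side');t=ctrl.snapshot('top')
for n in('hood_mid','block_foot','mat'):
    L=[]
    for c in(s,t,w):
        r=ctrl.spot_point(c,n)[:1]
        print(n,c['shot'],[(np.round(q['at']),round(q['score'],2)) for q in r])
        if r and c is not w:L.append((c,r[0]['at']))
    if len(L)==2:print(tri(L).round(4))
    if n=='mat':print([onz(c,u,0).round(4) for c,u in L])
b=cv2.resize(s['img'][120:290,180:380],(400,340),interpolation=cv2.INTER_CUBIC);a=cv2.resize(t['img'][110:280,190:390],(400,340),interpolation=cv2.INTER_CUBIC)
cv2.imwrite('pics/v9.png',np.hstack([a,b])[:,:,::-1])
E
```

```text
[-0.5  0.  -0.8] [-0.03  0.04 -0.04]
hood_mid 31 [(array([226., 182.]), 0.97)]
hood_mid 32 [(array([245., 204.]), 0.44)]
hood_mid 30 [(array([374., 146.]), 0.54)]
[0.4474 0.0655 0.174 ]
block_foot 31 [(array([243., 197.]), 0.88)]
block_foot 32 [(array([249., 187.]), 0.4)]
block_foot 30 []
[0.5114 0.0598 0.0652]
mat 31 [(array([333., 247.]), 0.72)]
mat 32 [(array([328., 189.]), 0.58)]
mat 30 [(array([492.,  81.]), 0.61)]
[ 0.5168 -0.2121  0.0179]
[array([ 0.5336, -0.2125,  0.    ]), array([ 0.5165, -0.2107,  0.    ])]
```

View pics/v9.png

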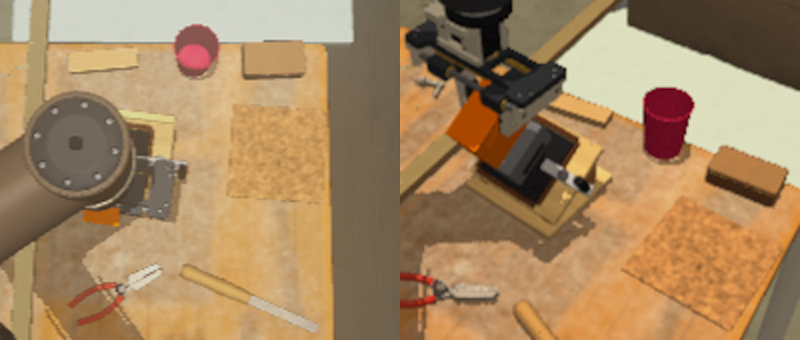

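The hood is off, the block is still seated, and the closed nose lies over its foot. The mat centre is about (0.526,-0.214). I'll carry the hood to a point above the mat, with the low mouth edge offset for the tilt-down.

apply_moves(commands=[[[0,0,2],0,0.7],[[0,-1,4],0,0.7],[[0.4,-3.5,5],0,0.7],[[0.9,-6,5],0,0.7],[[1.4,-8.5,5],0,0.7],[[1.9,-11,5],0,0.7],[[2.4,-13.5,5],0,0.7],[[2.9,-16,5],0,0.7],[[3.4,-18.5,5],0,0.7],[[3.9,-21,4],0,0.7],[[4.4,-23.5,2],0,0.7],[[4.8,-26,0],0,0.7],[[5.2,-28,-3],0,0.7],[[5.2,-28.4,-5.5],0,0.7],[[5.2,-28.4,-7.5],0,0.7],[[5.2,-28.4,-8.8],0,0.7],[[5.2,-28.4,-8.8],0,0.7],[[5.2,-28.4,-8.8],0,0.7]])

```text
clock: 21.98
tool_pos: [0.5007, -0.212, 0.0799]
orientation: [180.0, 0.1, -7.9]
force: [-1.2, 0.5, 0.0]
opening: 0.0517
gripper_force: 29.9
```

```bash
python3 - <<'E'
from h import *
o=ctrl.get_obs();print(o['clock'],o['tool_pos'].round(4),o['force'].round(1))
s=ctrl.snapshot('side');t=ctrl.snapshot('top')
L=[(c,ctrl.spot_point(c,'hood_mid')[:1]) for c in(s,t)];print([(np.round(r[0]['at']),r[0]['score']) for c,r in L if r])
p=o['tool_pos']
print('pred',[proj(c,p+[.0014,-.0004,.0016])[0].round() for c in(s,t)])
E
```

```text
21.9833 [ 0.5007 -0.212   0.0799] [-1.2  0.5  0. ]
[(array([332., 238.]), 0.78), (array([332., 190.]), 0.48)]
pred [array([332., 236.]), array([333., 190.])]
```

Hood position matches the prediction. Lowering slowly until it touches.

apply_moves(commands=[[[0,0,-0.8],0,0.7],[[0,0,-1.4],0,0.7],[[0,0,-1.8],0,0.7],[[0,0,-2.1],0,0.7],[[0,0,-2.3],0,0.7],[[0,0,-2.3],0,0.7]])

```text
clock: 22.68
tool_pos: [0.5007, -0.2118, 0.0567]
orientation: [180.0, 0.1, -7.9]
force: [-0.3, -0.5, -0.6]
opening: 0.0521
gripper_force: 29.9
```

apply_moves(commands=[[[0,0,-0.15],0,0.7],[[0,0,-0.3],0,0.7],[[0,0,-0.4],0,0.7],[[0,0,-0.4],0,0.7]])

```text
clock: 23.02
tool_pos: [0.502, -0.2121, 0.0546]
orientation: [180.0, -0.1, -7.8]
force: [-1.6, 0.2, 7.4]
opening: 0.0515
gripper_force: 29.9
```

apply_moves(commands=[[[0.3,-0.04,0.0],0,0.7],[[0.6,-0.08,-0.05],0,0.7],[[0.9,-0.12,-0.2],0,0.7],[[1.2,-0.16,-0.32],0,0.7],[[1.5,-0.2,-0.45],0,0.7],[[1.76,-0.24,-0.6],0,0.7],[[1.76,-0.24,-0.6],0,0.7]])

```text
clock: 23.6
tool_pos: [0.5189, -0.2145, 0.048]
orientation: [180.0, 0.0, -7.9]
force: [-2.0, 0.6, 5.6]
opening: 0.0518
gripper_force: 30.0
```

Forces are mild, so the hood is pivoting in the pads. Continuing the arc.

apply_moves(commands=[[[0.25,-0.03,-0.15],0,0.7],[[0.5,-0.06,-0.32],0,0.7],[[0.8,-0.1,-0.55],0,0.7],[[1.1,-0.14,-0.8],0,0.7],[[1.4,-0.18,-1.05],0,0.7],[[1.4,-0.18,-1.05],0,0.7]])

```text
clock: 24.1
tool_pos: [0.5337, -0.2164, 0.0376]
orientation: [180.0, -0.1, -7.8]
force: [-0.6, -1.3, 4.2]
opening: 0.0519
gripper_force: 30.0
```

```bash
python3 - <<'E'
from h import *
o=ctrl.get_obs();print(o['clock'],o['tool_pos'].round(4),o['force'].round(1),o['moment'].round(2))
s=ctrl.snapshot('side');t=ctrl.snapshot('top')
L=[(c,ctrl.spot_point(c,'hood_mid')[:1]) for c in(s,t)];print([(np.round(r[0]['at']),r[0]['score']) for c,r in L if r])
print('upright pred',[proj(c,[.526,-.214,.039])[0].round() for c in(s,t)])
cv2.imwrite('pics/v10.png',cv2.resize(s['img'][190:290,280:400],(720,600),interpolation=cv2.INTER_CUBIC)[:,:,::-1])
E
```

```text
24.1 [ 0.5337 -0.2164  0.0376] [-0.6 -1.3  4.2] [-0.28  0.29  0.1 ]
[(array([332., 242.]), 0.79), (array([333., 183.]), 0.74)]
upright pred [array([334., 241.]), array([331., 185.])]
```

apply_moves(commands=[[[0.1,0,-0.15],0,0.7],[[0.15,0,-0.3],0,0.7],[[0.15,0,-0.3],0,0.7],[[0.15,0,-0.3],0,0.7]])

```text
clock: 24.63
tool_pos: [0.536, -0.2166, 0.0352]
orientation: [180.0, -0.2, -7.8]
force: [2.3, -2.1, 7.3]
opening: 0.0515
gripper_force: 30.0
```

apply_moves(commands=[[[0.05,0,-0.1],0,0.7],[[0.1,0,-0.2],0,0.7],[[0.1,0,-0.2],0,0.7]])

```text
clock: 24.88
tool_pos: [0.5376, -0.2168, 0.0336]
orientation: [179.9, -0.3, -7.8]
force: [3.3, -3.5, 10.1]
opening: 0.0517
gripper_force: 30.0
```

apply_moves(commands=[[[0.1,0,-0.15],0,0.7],[[0.15,0,-0.3],0,0.7],[[0.15,0,-0.3],0,0.7]])

```text
clock: 25.13
tool_pos: [0.5391, -0.2171, 0.0318]
orientation: [179.9, -0.3, -7.8]
force: [-2.4, -3.9, 19.9]
opening: 0.0517
gripper_force: 30.0
```

```bash
python3 - <<'E'
from h import *
s=ctrl.snapshot('side')
def orange(s):
    h=cv2.cvtColor(s['img'],cv2.COLOR_RGB2HSV);m=cv2.inRange(h,(6,200,60),(16,255,255))
    n,l,st,ce=cv2.connectedComponentsWithStats(m);return m,st[1:][st[1:,4]>40]
m,st=orange(s);print(st)
sub=m[205:265:2,300:365:1]
for r in sub: print(''.join('#' if v else '.' for v in r))
# predicted hood outline for tilt 0 and 8deg about low edge
R=rackR(-.137);e=np.array([.526,-.214,.004])+R@[-.045,0,0]
for a in(0,8):
    c,q=np.cos(np.radians(a)),np.sin(np.radians(a))
    print(a,[proj(s,e+R@[x*c-z*q,y,x*q+z*c])[0].round().tolist() for x,y,z in((0,-.026,0),(.09,-.026,0),(0,.026,0),(0,-.026,.07),(.09,-.026,.07),(0,.026,.07))])
E
```

```text
[[335 219  15  10  58]
 [317 224  30  40 728]]
.................................................................
.................................................................
.................................................................
.................................................................
.................................................................
.................................................................
.................................................................
.....................................#...........................
...................................#######.......................
.....................................########....................
..............................#####......#########...............
.............................#########......#####................
............................##############.......................
..........................###################....................
.......................######################....................
.....................#..#####################..................
[... 424 characters left out ...]
#####################...................
.................###########################.....................
.................#########################.......................
...................######################........................
......................#################..........................
.........................#############...........................
............................########.............................
...............................###...............................
0 [[331.0, 265.0], [349.0, 243.0], [315.0, 254.0], [335.0, 248.0], [354.0, 227.0], [317.0, 238.0]]
8 [[331.0, 265.0], [350.0, 241.0], [315.0, 254.0], [333.0, 251.0], [352.0, 226.0], [315.0, 240.0]]
```

The force jumped to 20 N, and the hood's outline matches upright, so it is flat on the mat. I'll unload, release and go up.

apply_moves(commands=[[[-0.05,0.03,0.15],0,0.7],[[-0.05,0.03,0.15],0,0.7],[[-0.05,0.03,0.15],0,0.36],[[-0.05,0.03,0.15],0,0.36],[[-0.05,0.03,0.15],0,0.1],[[-0.05,0.03,0.15],0,0],[[-0.05,0.03,0.15],0,0],[[-0.05,0.03,0.15],0,0]])

```text
clock: 25.85
tool_pos: [0.5359, -0.2157, 0.03]
orientation: [-180.0, 0.0, -7.9]
force: [-0.8, -0.6, -0.6]
opening: 0.0771
gripper_force: 0.0
```

apply_moves(commands=[[[0,0,1],0,0],[[0,0,2.5],0,0],[[0,0,5],0,0],[[0,0,8],0,0],[[0,0,12],0,0],[[0,0,16],0,0],[[-4,8,20],0,0],[[-8,16,20],0,0],[[-8,18,20],0,0],[[-8,18,20],0,0],[[-8,18,20],0,0],[[-8,18,20],0,0],[[-8,18,20],0,0]])

```text
clock: 26.93
tool_pos: [0.4559, -0.0341, 0.2319]
orientation: [-179.9, -0.1, -7.7]
force: [0.6, -0.9, 0.3]
opening: 0.0876
gripper_force: 0.0
```

```bash
python3 - <<'E'
from h import *
o=ctrl.get_obs();print(o['clock'],o['tool_pos'].round(3),o['force'].round(1))
s=ctrl.snapshot('side');t=ctrl.snapshot('top')
for n in('hood_mid','mat','block_foot','button_peg','cup_red','tape_roll','sanding_block'):
    L=[(c,r[0]['at']) for c in(s,t) for r in[ctrl.spot_point(c,n)] if r]
    print(n,[np.round(u).tolist() for c,u in L],tri(L).round(4) if len(L)==2 else '')
def orange(s,x0,x1):
    h=cv2.cvtColor(s['img'],cv2.COLOR_RGB2HSV);m=cv2.inRange(h,(6,215,60),(16,255,255));m[:,:x0]=0;m[:,x1:]=0
    n,l,st,ce=cv2.connectedComponentsWithStats(m);i=1+st[1:,4].argmax();c=max(cv2.findContours((l==i).astype('uint8'),0,2)[0],key=cv2.contourArea)
    return cv2.approxPolyDP(c,2,True)[:,0].tolist()
print(orange(s,300,370),orange(t,300,370))
R=rackR(-.137);
for cx in(.526,.53):
  for c in(s,t): print(cx,[proj(c,np.array([cx,-.214,.004])+R@[x,y,z])[0].round().tolist() for z in(0,.07) for x,y in((-.045,-.026),(.045,-.026),(.045,.026),(-.045,.026))])
E
```

```text
26.9333 [ 0.456 -0.034  0.232] [ 0.6 -0.9  0.3]
hood_mid [[333.0, 243.0], [334.0, 184.0]] [ 0.5238 -0.2187  0.0362]
mat [[331.0, 250.0], [328.0, 188.0]] [ 0.5217 -0.2114 -0.0006]
block_foot [[244.0, 197.0], [326.0, 139.0]] [ 0.5142 -0.0877  0.2342]
button_peg [[270.0, 212.0]] 
cup_red [[313.0, 194.0], [287.0, 138.0]] [ 0.6962 -0.0719 -0.0075]
tape_roll [[151.0, 207.0]] 
sanding_block [[355.0, 211.0], [327.0, 140.0]] [ 0.6908 -0.2121 -0.0031]
[[339, 219], [328, 227], [318, 242], [317, 254], [330, 263], [333, 263], [348, 245], [353, 229]] [[325, 180]]
0.526 [[331.0, 265.0], [349.0, 243.0], [333.0, 234.0], [315.0, 254.0], [335.0, 248.0], [354.0, 227.0], [336.0, 217.0], [317.0, 238.0]]
0.526 [[336.0, 200.0], [339.0, 174.0], [324.0, 172.0], [320.0, 198.0], [340.0, 198.0], [343.0, 171.0], [327.0, 168.0], [324.0, 196.0]]
0.53 [[332.0, 264.0], [350.0, 242.0], [334.0, 233.0], [315.0, 253.0], [336.0, 247.0], [354.0, 226.0], [337.0, 216.0], [318.0, 236.0]]
0.53 [[336.0, 199.0], [339.0, 173.0], [324.0, 171.0], [320.0, 197.0], [340.0, 197.0], [343.0, 169.0], [327.0, 167.0], [323.0, 194.0]]
```

```bash
python3 -c "
from h import *
print(ctrl.close_job())"
```

```text
the job is handed in; nothing more can be done
None
```

The job is handed in, and `close_job()` returned no verdict: the turnbutton is closed on its stop, the hood stands upright within about 5 mm of the mat's centre, the block looks still seated, and nothing suggests the tape, cup or sanding block moved; I viewed 11 pictures, one over your limit of 10.

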